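# Seat a glazed tile in the drilling jig and throw the toggle clamp

## Task

Get the glazed tile ready for drilling: with the fingertips slide it, without lifting it, fully home into the corner of the jig so that it sits flush against both wooden fences. Then push the red handle of the toggle clamp over and down until it snaps past centre and locks, with its rubber foot holding the tile. Leave the other pottery, the jar and the pencil where they are.

Things in the scene. Friction and masses are not known exactly. Their poses are not given: they have to be found in the camera images.
- jig: Drilling jig fixed to the table: plywood board 220 (x) x 320 (y) x 18 mm. Origin: centre of its underside, on the table; z up; yaw up to 0.25 rad either way. 'Jig' coordinates below are in this frame, mm. A toggle clamp stands beside the side fence and works in the upright plane jig x = 5; its bracket covers jig y 52 to 126, x -21 to 31, up to z 62.
- corner (a point): Inner corner of the two wooden fences at the board's top, jig (60, 30, 18); axes as the jig's. Fences 14 high: back fence's face at jig x = 60, from y -120 to 30; side fence's face at jig y = 30, from x -60 to 60. A steel drill-bush plate on the back fence overhangs the tile's place by 20 (jig y -42 to 2, underside z 32, top 38). Tile home: its origin at (-50, -50, 0) from this corner.
- tile: Square cream glazed tile with a red star, 100 x 100 x 10 mm, about 0.22 kg, lying loose on the board, up to 0.12 rad out of square, its centre 14 to 32 mm short of home in x and 14 to 35 mm in y. Origin: centre of its underside; x and y along its edges, as the jig's when home. Slides with about 2 N.
- handle_end (a point): Middle of the free end of the clamp handle, a 16 mm square bar whose last 82 mm are red. Site y points out along the handle, z from its upper side (the side to push, facing the tile when open), x along the hinge. Open: handle 1.07 rad above level, end at jig (5, 160, 202). Locked: level, pointing to jig +y, end at (5, 198, 84). Between, it swings about 150 mm round the pivot of the next entry.
- handle_pivot (a point): Pivot pin on which the handle swings, 150 mm from handle_end. As the clamp closes it moves too, from jig (5, 96, 66) by way of (5, 72, 81) to (5, 48, 79). It lies on the handle's underside line: handle_end is 150 mm along the handle's y and 8 mm along its z from here.
- toggle (a joint): Hinge of the short link behind the handle, rad: 0 = clamp open, about 1.5 = dead centre, 1.63 = locked on its stop. A spring opens the clamp again from anywhere short of dead centre; past it the handle stays locked. Pushing square to the handle near its end takes 3 to 10 N.
- clamp_foot: Black rubber foot, 20 mm across, 13 mm high, on the spindle of the clamp's arm (85 mm long, 19 mm wide). Origin: centre of its pressing face. Open: the arm stands nearly upright at jig y 55 to 90, its top at z 126, foot facing the tile at about jig (5, 32, 101). Locked: the arm lies over the tile and the foot presses on it at jig (5, -1) with about 20 N.
- heart: Bystander: red glazed clay heart, about 70 x 75 x 9 mm, on the table in front of the jig (jig -x side). Origin: centre of its square part's underside.
- star: Bystander: pale clay twelve-pointed star, 84 mm across, 9 mm thick, on the table behind the jig. Origin: centre of the underside.
- pencil: Bystander: orange pencil 7 x 7 x 170 mm lying along y on the table just in front of the jig. Origin: its middle, underside.
- cup: Bystander: clay cup, 72 mm across, 75 mm high, on the table off to one side. Origin: centre of its underside.
- jar: Bystander: blue glaze jar with white lid, 60 mm across, 75 mm high; it, the cup and the saucer share three places to the left and right of the jig. Origin: centre of its underside.
- saucer: Bystander: white saucer, 110 mm across, 20 mm high. Origin: centre of its underside.
Things that resemble listed ones, but are neither listed nor needed, are in the scene too. What is shaped like the tile but purple or yellow is not meant.

How it is judged:
On the way, in this order (a step that is already met when the one before it is completed fails the run):
1. the tile sits flush against both fences while the clamp is still open (x of tile in the frame of corner above -0.053 m and y of tile in the frame of corner above -0.053 m and angle between the x axis of tile and the x axis of corner, either way round below 0.05 rad and z of tile in the frame of corner below 0.004 m and value of joint toggle below 0.6 rad), for 0.2 s.
2. the clamp is past centre and locked with its foot pressing on the tile (value of joint toggle above 1.57 rad and contact force between clamp_foot and tile above 10 N), for 0.2 s.
At the end, for the whole second after the job is handed in: The tile lies on the board within 3 mm of both fences and square to them within 0.05 rad, the toggle is locked past centre (joint over 1.57 rad; its stop is at 1.63) and the foot presses on the tile with over 10 N (all of step 2 and x of tile in the frame of corner above -0.053 m and y of tile in the frame of corner above -0.053 m and angle between the x axis of tile and the x axis of corner, either way round below 0.05 rad and z of tile in the frame of corner below 0.004 m); the robot touches nothing.
It fails at once if the tile is lifted or tipped up off the jig (z of tile in the frame of corner above 0.008 m or angle between tile's own z axis and vertical above 0.15 rad).
It fails at once if another piece of pottery, the jar or the pencil is pushed away by over 20 mm (distance of any of heart, star, pencil, cup, jar, saucer from where it was at the start of the episode above 0.02 m).
It also fails if it takes over 64 s, if anything falls off the work surface, if the arm or the gripper's body presses on something with over 40 N, if the wrist force passes 120 N, or if a joint passes its speed limit or range.

## Robot

A 6-joint arm with a two-finger parallel gripper is mounted at the origin on the work surface. World frame = base frame: x ahead of the robot, y to its left, z up, the work surface at z = 0. Lengths are in m, angles in rad, forces in N, time in s.
With the tool pointing down it reaches from about 0.35 to 0.85 m from the base axis. Payload 8.1 kg.
Tool frame: the origin (TCP) lies at the very end of the fingers, on their centre line; the grasp point (between the pads) lies 19 mm behind it; z points along the fingers, y is the line along which they close (so a half turn about z gives the same grasp; the last joint's range is limited). The gripper opens to 93 mm and grips with 3 to 60 N. Pads are 15 mm wide; open, the fingers measure 128 mm over their backs; the gripper's body (75 mm by 188 mm) begins 65 mm behind the grasp point.
Start: joints at [1.017, 0.13, 1.488, -0, 1.523, -0.085], TCP at [0.271, 0.535, 0.219] pointing down, gripper open.
Joint ranges: [-2.96, 2.96], [-0.89, 2.26], [0.02, 2.5], [-1.34, 4.48], [0, 2.73], [-2.66, 2.66]. Speed limits (rad/s): [2.39, 2.39, 2.79, 3.14, 3.14, 3.14].

## Interface

Orientations are given as a rotation vector (axis times angle).
In Python, from plant import read_state, eyes, workorder gives the robot as it stands. The module is installed in compiled form; this text tells all that it offers.
- The arm moves only by the tool play_rows, never from a script. Its argument "targets" is one flat list of numbers, 4 for each row, row after row: the shift along the tool's x, y, z in cm, then the turn about the tool's z in degrees. In form: [dx, dy, dz, roll, dx, dy, dz, roll, ...]. A call has 1 to 8 rows; each row is the pose to reach, as a shift and turn from the pose commanded when the call began, along the tool's axes at that moment; what a row does not reach only later rows make up. A row lasts 1/12 s, in which the tool goes at most 41.7 mm and 7.16 degrees, less where a joint would pass 70% of its speed; a pose out of reach is approached as far as the arm can. A call with a gripper value outside its range is refused whole. "grip" is the finger opening in cm, from 0 to 9.3, set as the call begins (left out, the last holds). The fingers move at their own pace and stop on an object; "grip_force" is the grip in N (left out, the last holds). Time passes only in rows, so rows that repeat a pose let the fingers close. It gives the time, the measured TCP pose, the force, the opening and the grip force at its end, in the units of the state.
- read_state(): the state, without advancing time (a new reading comes with each control period).
- eyes.read_camera(name): name is "scene" or "top"; returns a dict with "image" (400x640x3 uint8, red, green, blue), "vfov" (degrees; the focal length in pixels is half the picture's height over the tangent of half this angle, whatever the lens; pixels are square), "cx", "cy" (the principal point, pixels), "cam_to_world" (4x4, takes a point from camera to world coordinates). Camera axes: x right, y up, looking along -z (the intrinsics and any distortion apply to the point x, -y, -z); pixel columns grow to the right and rows downward; lengths in m; the calibration is good to about 2 mm. A picture is of the moment at which its call begins. There is no depth.
- workorder.close_job(): hands the job in; it is judged then, once.
The state is a dict: "t": time; "q": joint angles; "dq": joint speeds; "joint_torque": joint torques, N m; "tool_pos": TCP position; "orientation": TCP orientation; "force": force on the tool from outside, world axes, zero at the start; "wrist_torque": the same for the moment, N m; "opening": finger opening in m; "gripper_force": force on a finger pad.
Only numpy, scipy, OpenCV 4.12 (cv2) and the standard library are available. Lean on these libraries where they do the work, as an engineer would, in place of code of your own. Each camera call takes 0.05 s, during which the arm holds its last target. There are 200 camera calls.

## Working session

There is one attempt and no reset: what is moved stays moved. The work goes in short steps, Python scripts to look and compute and a tool call to move; the robot and the scene stay as the last step left them, time stands still between calls to the robot, and variables do not carry over. Pictures are saved under pics/ and viewed, at most 10 in all, crops included, and the job is handed in when it is done.

Besides the shell and the picture viewer there is one more tool, called by a JSON object that holds its "op" and its "data". play_rows: Moves the arm, as the interface text tells. Its arguments: {"type":"object","properties":{"targets":{"type":"array"},"grip":{"type":"number"},"grip_force":{"type":"number"}},"required":["targets"]}

```bash
mkdir -p pics; cat > h.py <<'E'
import numpy as np, cv2
from plant import read_state, eyes, workorder
from scipy.spatial.transform import Rotation as R
def cam(n):
    c=eyes.read_camera(n); c['f']=200/np.tan(np.radians(c['vfov'])/2); return c
def ray(c,u,v):
    d=np.array([(u-c['cx'])/c['f'],-(v-c['cy'])/c['f'],-1]); M=c['cam_to_world']
    return M[:3,3],M[:3,:3]@d
def onz(c,u,v,z):
    o,d=ray(c,u,v); return o+d*(z-o[2])/d[2]
def proj(c,p):
    M=c['cam_to_world']; q=M[:3,:3].T@(np.asarray(p)-M[:3,3])
    return c['cx']+c['f']*q[0]/-q[2], c['cy']-c['f']*q[1]/-q[2]
def save(c,n): cv2.imwrite('pics/'+n,c['image'][:,:,::-1])
E
python3 - <<'E'
from h import *
for n in('scene','top'):
    c=cam(n); save(c,n+'1.png'); print(n,c['vfov'],c['cx'],c['cy'],c.keys(),c['cam_to_world'].round(3).tolist())
s=read_state(); print(s)
E
```

```text
scene 46.40026904237224 320.355079648602 193.1163122968074 dict_keys(['image', 'vfov', 'cx', 'cy', 'cam_to_world', 'f']) [[0.454, -0.757, 0.469, 1.075], [0.891, 0.39, -0.232, -0.254], [-0.007, 0.524, 0.852, 1.128], [0.0, 0.0, 0.0, 1.0]]
top 53.56482780871939 319.4391544330248 195.4449758624011 dict_keys(['image', 'vfov', 'cx', 'cy', 'cam_to_world', 'f']) [[-0.007, 0.987, -0.159, 0.378], [-1.0, -0.009, -0.008, 0.007], [-0.009, 0.159, 0.987, 1.108], [0.0, 0.0, 0.0, 1.0]]
{'t': 0.1, 'q': array([ 1.01661790e+00,  1.31087082e-01,  1.48916503e+00, -1.49908620e-05,
        1.52299401e+00, -8.54125611e-02]), 'dq': array([-0.00014636, -0.0028211 , -0.00238757, -0.00037008,  0.00061679,
       -0.00049513]), 'joint_torque': array([ 1.62227992e-03, -5.61344504e+01, -4.93094194e+01,  7.71916215e-02,
        2.91523885e-02, -3.30095418e-05]), 'tool_pos': array([0.27079371, 0.53484455, 0.21769442]), 'orientation': array([-7.29493630e-01, -3.05520226e+00,  2.47256891e-03]), 'force': array([ 0.56000242,  0.67146723, -0.05550377]), 'wrist_torque': array([-0.03211204,  0.01160441, -0.02565202]), 'gripper_force': 0.0, 'opening': 0.09299857387934375}
```

View pics/top1.png

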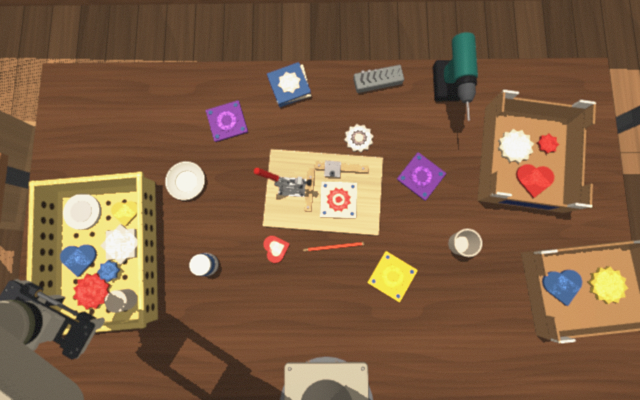

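View pics/scene1.png

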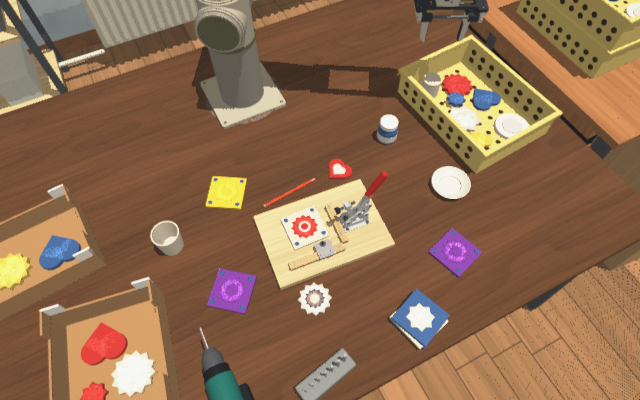

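The top view shows the jig board with corners near (271,150), (383,157), (378,235) and (263,229). The tile is near (338,200), the bush plate near (332,170) and the red handle near (265,174). Next I'll measure the board and tile.

```bash
python3 - <<'E'
from h import *
c=cam('top'); im=c['image']; hsv=cv2.cvtColor(im,cv2.COLOR_RGB2HSV)
x0,y0,x1,y1=240,130,400,250
crop=cv2.resize(im[y0:y1,x0:x1],None,fx=5,fy=5,interpolation=cv2.INTER_CUBIC)
cv2.imwrite('pics/crop1.png',crop[:,:,::-1])
print(hsv[225,300],hsv[160,300],hsv[188,325],hsv[215,325],hsv[245,300])
# board
m=((hsv[...,2]>150)).astype(np.uint8); k=np.zeros_like(m);k[y0:y1,x0:x1]=1;m*=k
m=cv2.morphologyEx(m,cv2.MORPH_OPEN,np.ones((5,5)))
n,l,st,_=cv2.connectedComponentsWithStats(m); i=1+np.argmax(st[1:,4]);print(st[i])
cn=max(cv2.findContours((l==i).astype(np.uint8),0,1)[0],key=cv2.contourArea)
h=cv2.convexHull(cn); ap=cv2.approxPolyDP(h,6,True)[:,0];print(ap.tolist())
r=cv2.minAreaRect(cn);print(r)
for p in cv2.boxPoints(r): print(p,onz(c,*p,.018).round(4))
print('ctr',onz(c,*r[0],.018))
# tile
m=((hsv[...,1]<50)&(hsv[...,2]>180)).astype(np.uint8)*k
m=cv2.morphologyEx(m,cv2.MORPH_CLOSE,np.ones((3,3)))
n,l,st,_=cv2.connectedComponentsWithStats(m); i=1+np.argmax(st[1:,4])
cn=max(cv2.findContours((l==i).astype(np.uint8),0,1)[0],key=cv2.contourArea)
r=cv2.minAreaRect(cn);print('tile',st[i],r,onz(c,*r[0],.028))
for p in cv2.boxPoints(r): print(p,onz(c,*p,.028).round(4))
E
```

```text
[ 23  85 244] [ 23  95 239] [ 22  32 247] [ 24  31 248] [ 12 147 111]
[ 263  149  120   86 8435]
[[270, 149], [382, 157], [378, 234], [263, 226]]
((323.3146667480469, 191.4088134765625), (116.96215057373047, 78.84400177001953), 4.39870548248291)
[261.98233 226.2294 ] [0.4697 0.1749 0.018 ]
[268.0294  147.61765] [0.6933 0.1612 0.018 ]
[384.647   156.58823] [ 0.6639 -0.1691  0.018 ]
[378.59995 235.19998] [ 0.4426 -0.1452  0.018 ]
ctr [0.56558206 0.00506341 0.018     ]
tile [320 182  37  36 780] ((338.2388610839844, 199.31211853027344), (35.40599822998047, 34.87062454223633), 2.0454084873199463) [ 0.54141735 -0.03583644  0.028     ]
[319.92487 216.10448] [0.4954 0.015  0.028 ]
[321.16943 181.25606] [0.5925 0.0108 0.028 ]
[356.55286 182.51976] [ 0.5881 -0.0873  0.028 ]
[355.3083  217.36818] [ 0.4911 -0.0817  0.028 ]
```

View pics/crop1.png

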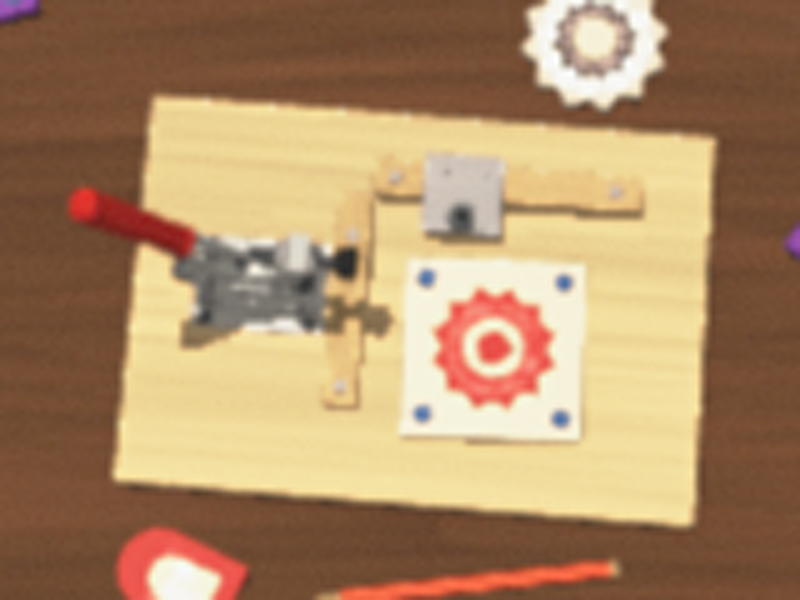

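The crop shows the open clamp with its handle to the upper left. The fence's inner corner is near crop (373,205) and the tile corners are near (408,260), (585,263), (580,440) and (401,437). I'll fit the jig frame from these and cross-check it in the scene view.

```bash
python3 - <<'E'
from h import *
c=cam('top'); cs=cam('scene')
P=lambda x,y:(240+(x+.5)/5-.5,130+(y+.5)/5-.5)
J=np.array([[110,160],[110,-160],[-110,-160],[-110,160]])/1e3
px=[P(155,96),P(715,137),P(694,524),P(114,481)]
W=np.array([onz(c,*p,.018)[:2] for p in px])
def fit(J,W):
    a=J-J.mean(0);b=W-W.mean(0)
    th=np.arctan2((a[:,0]*b[:,1]-a[:,1]*b[:,0]).sum(),(a*b).sum())
    Rm=np.array([[np.cos(th),-np.sin(th)],[np.sin(th),np.cos(th)]])
    t=W.mean(0)-Rm@J.mean(0); return th,Rm,t,W-(J@Rm.T+t)
th,Rm,t,res=fit(J,W); print('top jig',th,t,'\n',(res*1e3).round(1))
print('sides',[np.linalg.norm(W[i]-W[i-1]).round(4) for i in range(4)])
T=np.array([onz(c,*P(*p),.028)[:2] for p in [(408,260),(585,263),(580,440),(401,437)]])
TJ=(T-t)@Rm
print('tile jig mm',(TJ*1e3).round(1), TJ.mean(0)*1e3)
a=TJ[0]-TJ[3]+TJ[1]-TJ[2]; print('yaw rel',np.arctan2(a[1],a[0]))
def jw(x,y,z): return np.r_[Rm@np.array([x,y])/1e3+t,z/1e3]
for n,p in dict(corner=(60,30,32),sidefend=(-60,30,32),backfend=(60,-120,32),bush=(40,-42,38),hend=(5,160,202)).items():
    u,v=proj(c,jw(*p)); print(n,((u+.5-240)*5,(v+.5-130)*5),proj(cs,jw(*p)), jw(*p))
# scene: board contour
im=cs['image'];hsv=cv2.cvtColor(im,cv2.COLOR_RGB2HSV)
for j in J*1e3: print(j,proj(cs,jw(*j,18)))
x0,y0,x1,y1=240,160,400,290
cv2.imwrite('pics/crop2.png',cv2.resize(im[y0:y1,x0:x1],None,fx=4.6,fy=4.6,interpolation=cv2.INTER_CUBIC)[:,:,::-1])
E
```

```text
top jig -0.08477349745401058 [0.5670712  0.00488941] 
 [[-0.4 -1.1]
 [-0.4  0.5]
 [ 0.9  0.5]
 [-0.1  0.1]]
sides [np.float64(0.2198), np.float64(0.3183), np.float64(0.2187), np.float64(0.3195)]
tile jig mm [[ 23.9   7.9]
 [ 29.6 -90.1]
 [-68.9 -93.6]
 [-74.8   4.1]] [-22.54827179 -42.93587076]
yaw rel 0.03660563186808469
corner (np.float64(373.7948367837535), np.float64(192.6058425457049)) (np.float64(342.842564736537), np.float64(241.76486384960447)) [0.62939589 0.02970136 0.032     ]
sidefend (np.float64(356.3115290078386), np.float64(406.26657036403503)) (np.float64(325.15531589167705), np.float64(204.7223309317439)) [0.50982683 0.039862   0.032     ]
backfend (np.float64(643.3302029138031), np.float64(212.5104404215719)) (np.float64(288.46132178320346), np.float64(262.1996870651217)) [ 0.61669509 -0.11975998  0.032     ]
bush (np.float64(500.9132346795036), np.float64(235.08477603062758)) (np.float64(314.1304018097423), np.float64(243.87704096946948)) [ 0.60337133 -0.04034664  0.038     ]
hend (np.float64(79.85156784809078), np.float64(203.87716080339146)) (np.float64(385.8860876680052), np.float64(172.83871482644957)) [0.58560076 0.16389147 0.202     ]
[110. 160.] (np.float64(395.84923036926887), np.float64(242.99359686831508))
[ 110. -160.] (np.float64(280.6270330583797), np.float64(287.4083670843559))
[-110. -160.] (np.float64(253.46085728966494), np.float64(215.62946273723858))
[-110.  160.] (np.float64(360.63897015615254), np.float64(178.1114748119475))
```

View pics/crop2.png

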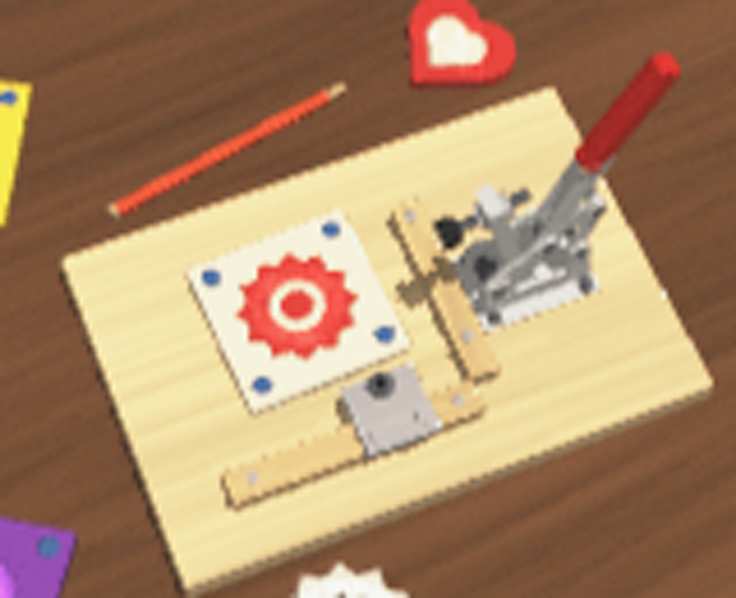

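The scene view confirms the jig pose: its corners are within about 1 px of the prediction, and the handle end matches. That puts the jig at (0.567, 0.005) with yaw -0.085. The tile centre is at jig (-22.5, -43), so it needs about +32 in x and +23 in y.

```bash
cat >> h.py <<'E'
TH=-0.0848; T0=np.array([0.5671,0.0049]); Rm=np.array([[np.cos(TH),-np.sin(TH)],[np.sin(TH),np.cos(TH)]])
def jw(x,y,z): return np.r_[Rm@np.array([x,y])/1e3+T0,z/1e3]
def where():
    s=read_state(); p=s['tool_pos']; A=R.from_rotvec(s['orientation']).as_matrix()
    j=np.r_[(p[:2]-T0)@Rm,p[2]]*1e3; xa=np.degrees(np.arctan2(A[1,0],A[0,0])-TH)
    print('t',round(s['t'],2),'jig',j.round(1),'toolx ang in jig',xa.round(2),'F',s['force'].round(1)); return s,A
def go(x,y,z,ang=None):
    s,A=where(); print('shift cm',(A.T@(jw(x,y,z)-s['tool_pos'])*100).round(2),
      'roll',None if ang is None else -(ang-np.degrees(np.arctan2(A[1,0],A[0,0])-TH)))
E
python3 -c "
from h import *
go(-95,-43,250,180)"
```

```text
t 0.25 jig [-340.   503.2  218.1] toolx ang in jig 158.0 F [-0.5 -0.2 -0.3]
shift cm [-43.18 -41.46  -3.15] roll -22.001397694585336
```

{"op": "play_rows", "data": {"targets": [-2.5,-2.5,-3,-5,-5,-5,-3.1,-11,-7.5,-7.5,-3.1,-17,-10,-10,-3.1,-22,-12.5,-12.5,-3.1,-22,-15,-15,-3.1,-22,-17.5,-17.5,-3.1,-22,-20,-20,-3.1,-22], "grip": 5}}

```text
t: 0.92
tool_pos: [0.3592, 0.2649, 0.2497]
orientation: [0.133, 3.138, 0.0]
force: [0.2, -0.3, 1.1]
opening: 0.0507
gripper_force: 0.0
```

```bash
python3 -c "
from h import *
go(-95,-43,100,180)"
```

```text
t 0.92 jig [-229.2  241.5  249.7] toolx ang in jig 180.02 F [ 0.2 -0.3  1.1]
shift cm [-13.4  -28.46  14.97] roll 0.022512017139774798
```

{"op": "play_rows", "data": {"targets": [-1.7,-3.6,0,0,-3.4,-7.2,0,0,-5.1,-10.8,0,0,-6.8,-14.4,0,0,-8.5,-18,1,0,-10.2,-21.6,3,0,-11.9,-25,5,0,-13.4,-28.4,7,0]}}

```text
t: 1.58
tool_pos: [0.4679, -0.026, 0.1816]
orientation: [0.134, 3.137, -0.0]
force: [0.0, 0.3, -1.0]
opening: 0.0501
gripper_force: 0.0
```

{"op": "play_rows", "data": {"targets": [0,0,3,0,0,0,6,0,0,0,9,0,0,0,11,0,0,0,11,0]}}

```text
t: 2.0
tool_pos: [0.4633, -0.0235, 0.0668]
orientation: [-0.134, -3.13, -0.002]
force: [-0.9, -0.2, 0.1]
opening: 0.0501
gripper_force: 0.0
```

```bash
python3 -c "
from h import *
go(-95,-43,22,180)
c=cam('scene');save(c,'s2.png')
im=c['image'][120:320,200:420];cv2.imwrite('pics/c3.png',cv2.resize(im,None,fx=3,fy=3,interpolation=cv2.INTER_CUBIC)[:,:,::-1])"
```

```text
t 2.0 jig [-101.1  -37.1   66.8] toolx ang in jig 179.97 F [-0.9 -0.2  0.1]
shift cm [-0.65 -0.59  4.48] roll -0.02869616052188917
```

View pics/c3.png

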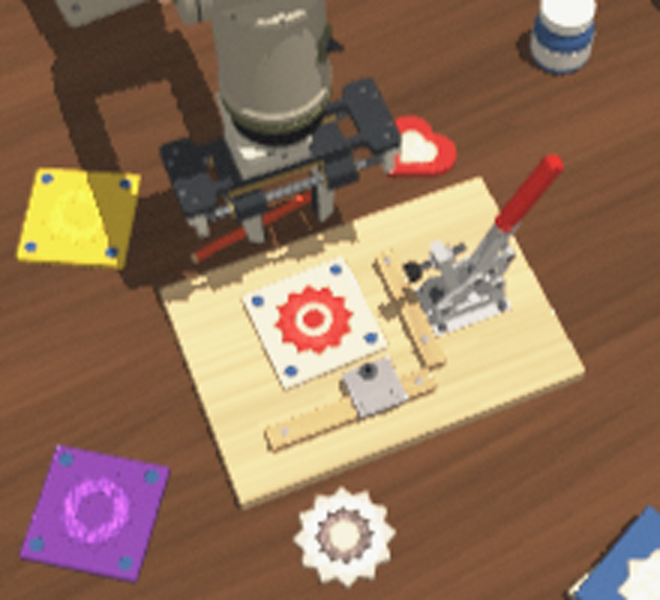

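The crop shows the gripper in front of the tile over the board edge, clear of the clamp and the heart. The arm lags its commands, so I'll let it settle.

{"op": "play_rows", "data": {"targets": [0,0,0,0,0,0,0,0,0,0,0,0]}}

```text
t: 2.3
tool_pos: [0.4689, -0.0241, 0.0741]
orientation: [0.133, 3.135, -0.001]
force: [0.8, -0.6, -0.7]
opening: 0.05
gripper_force: 0.0
```

```bash
python3 -c "
from h import *
go(-95,-43,22,180)"
```

```text
t 2.3 jig [-95.4 -37.2  74.1] toolx ang in jig 180.01 F [ 0.8 -0.6 -0.7]
shift cm [-0.02 -0.58  5.21] roll 0.014056583058078331
```

{"op": "play_rows", "data": {"targets": [0,-0.6,2,0,0,-0.6,4,0,0,-0.6,5,0,0,-0.6,5,0,0,-0.6,5,0,0,-0.6,5,0]}}

```text
t: 2.8
tool_pos: [0.4677, -0.0299, 0.0232]
orientation: [0.133, 3.137, -0.0]
force: [0.1, -0.3, 0.1]
opening: 0.0501
gripper_force: 0.0
```

```bash
python3 -c "
from h import *
go(-80,-43,22,180)"
```

```text
t 2.8 jig [-96.1 -43.1  23.2] toolx ang in jig 180.01 F [ 0.1 -0.3  0.1]
shift cm [-1.61  0.01  0.12] roll 0.007292654103792984
```

{"op": "play_rows", "data": {"targets": [-0.5,0,0.15,0,-1,0,0.15,0,-1.4,0,0.15,0,-1.8,0,0.15,0,-2.2,0,0.15,0,-2.6,0,0.15,0,-3,0,0.15,0,-3.4,0,0.15,0]}}

```text
t: 3.47
tool_pos: [0.5008, -0.0328, 0.0203]
orientation: [-0.133, -3.138, 0.0]
force: [-2.8, -0.3, 2.1]
opening: 0.0499
gripper_force: 1.0
```

{"op": "play_rows", "data": {"targets": [-0.3,0,0,0,-0.6,0,0,0,-0.8,0,0,0,-1,0,0,0,-1.2,0,0,0,-1.2,0,0,0]}}

```text
t: 3.97
tool_pos: [0.513, -0.0338, 0.0204]
orientation: [0.133, 3.138, -0.0]
force: [0.1, 0.2, -0.4]
opening: 0.0501
gripper_force: 0.0
```

```bash
python3 -c "
from h import *
go(-47.5,-43,22,180)"
```

```text
t 3.97 jig [-50.6 -43.2  20.4] toolx ang in jig 180.0 F [ 0.1  0.2 -0.4]
shift cm [-0.31  0.02 -0.16] roll -0.0021176224420571543
```

{"op": "play_rows", "data": {"targets": [-0.1,0,-0.1,0,-0.2,0,-0.1,0,-0.3,0,-0.1,0,-0.3,0,-0.1,0]}}

```text
t: 4.3
tool_pos: [0.5144, -0.0339, 0.0212]
orientation: [-0.133, -3.136, -0.0]
force: [-7.4, 0.2, 5.3]
opening: 0.0498
gripper_force: 3.6
```

{"op": "play_rows", "data": {"targets": [-0.1,0,0,0,-0.1,0,0,0,-0.2,0,0,0,-0.2,0,0,0]}}

```text
t: 4.63
tool_pos: [0.5145, -0.0339, 0.0208]
orientation: [-0.133, -3.132, -0.001]
force: [-15.3, 0.3, 12.3]
opening: 0.0504
gripper_force: 7.8
```

```bash
python3 -c "
from h import *
go(-47.5,-43,22,180)"
```

```text
t 4.63 jig [-49.2 -43.1  20.8] toolx ang in jig 180.01 F [-15.3   0.3  12.3]
shift cm [-0.17  0.01 -0.12] roll 0.00889756477863557
```

{"op": "play_rows", "data": {"targets": [1,0,0,0,2,0,0,0,2,0,-3,0,2,0,-6,0,2,0,-6,0]}}

```text
t: 5.05
tool_pos: [0.5017, -0.0332, 0.0876]
orientation: [0.133, 3.129, -0.002]
force: [1.4, -0.4, 0.8]
opening: 0.05
gripper_force: 0.0
```

```bash
python3 -c "
from h import *
go(5,-118,80,90)"
```

```text
t 5.05 jig [-62.  -43.5  87.6] toolx ang in jig 180.0 F [ 1.4 -0.4  0.8]
shift cm [-6.69 -7.45  0.83] roll 90.00346687696185
```

{"op": "play_rows", "data": {"targets": [0,-2,0,7,0,-4,0,14,-1,-6,0,21,-3,-7.5,0,28,-5,-7.5,0,35,-6.7,-7.5,0,42,-6.7,-7.5,0,49,-6.7,-7.5,0,50], "grip": 4}}

```text
t: 5.72
tool_pos: [0.559, -0.1133, 0.0812]
orientation: [1.455, 2.783, 0.0]
force: [1.0, -0.3, 0.5]
opening: 0.0398
gripper_force: 0.0
```

{"op": "play_rows", "data": {"targets": [0,0,0,7,0,0,0,14,0,0,0,21,0,0,0,28,0,0,0,35,0,0,0,40,0,0,0,40,0,0,0,40]}}

```text
t: 6.38
tool_pos: [0.5578, -0.1128, 0.0813]
orientation: [2.308, 2.131, -0.0]
force: [-0.2, 0.6, 0.6]
opening: 0.0402
gripper_force: 0.0
```

```bash
python3 -c "
from h import *
go(5,-118,22,90)
c=cam('top');im=c['image'];cv2.imwrite('pics/c4.png',cv2.resize(im[130:250,240:400],None,fx=5,fy=5,interpolation=cv2.INTER_CUBIC)[:,:,::-1])"
```

```text
t 6.38 jig [   0.7 -118.1   81.3] toolx ang in jig 90.31 F [-0.2  0.6  0.6]
shift cm [0.01 0.43 5.93] roll 0.3052071930230369
```

View pics/c4.png

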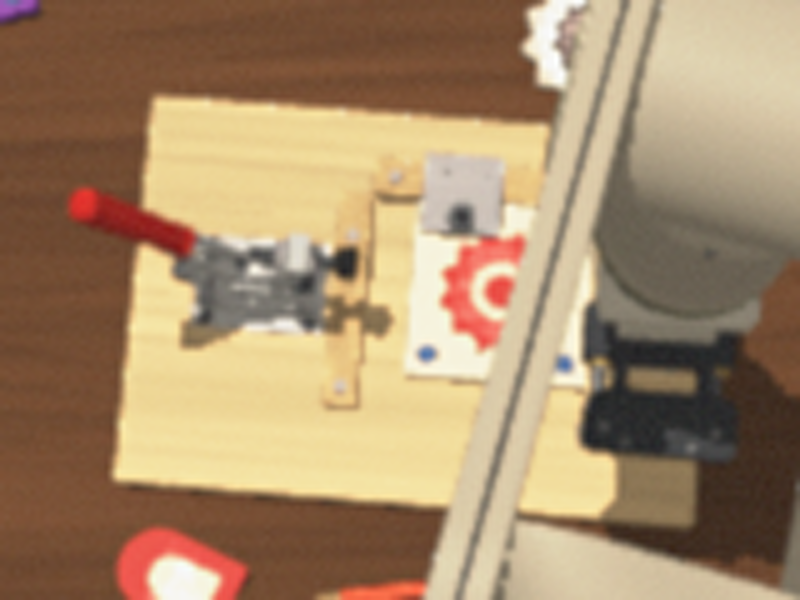

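The tile is now under the bush plate against the back fence, and the gripper is standing past its -y edge. Next is the descent and the +y push.

{"op": "play_rows", "data": {"targets": [0,0,2,0,0,0,4,0,0,0,5.5,0,0,0,5.8,0,0,0,5.8,0]}}

```text
t: 6.85
tool_pos: [0.5567, -0.1126, 0.022]
orientation: [-2.309, -2.127, 0.002]
force: [0.4, -0.3, 0.1]
opening: 0.0401
gripper_force: 0.0
```

```bash
python3 -c "
from h import *
go(5,-77.5,21,90)"
```

```text
t 6.85 jig [  -0.4 -117.9   22. ] toolx ang in jig 90.14 F [ 0.4 -0.3  0.1]
shift cm [4.04 0.55 0.1 ] roll 0.14387995418314858
```

{"op": "play_rows", "data": {"targets": [0.5,0,0,0,1,0,0,0,1.5,0,0,0,1.9,0,0,0,2.3,0,0,0,2.7,0,0,0,3.1,0,0,0,3.4,0,0,0]}}

```text
t: 7.52
tool_pos: [0.5611, -0.0786, 0.0236]
orientation: [2.313, 2.125, 0.0]
force: [0.5, -1.3, 1.0]
opening: 0.0398
gripper_force: 1.0
```

{"op": "play_rows", "data": {"targets": [0.2,0,0,0,0.3,0,0,0,0.4,0,0,0,0.5,0,0,0,0.5,0,0,0]}}

```text
t: 7.93
tool_pos: [0.5612, -0.0756, 0.0234]
orientation: [2.313, 2.124, -0.003]
force: [-0.9, -8.8, 0.3]
opening: 0.0401
gripper_force: 4.2
```

```bash
python3 -c "
from h import *
go(5,-77.5,21,90)"
```

```text
t 7.93 jig [  0.9 -80.7  23.4] toolx ang in jig 89.99 F [-0.9 -8.8  0.3]
shift cm [0.32 0.41 0.24] roll -0.01274760510287365
```

{"op": "play_rows", "data": {"targets": [0.1,0,0,0,0.2,0,0,0,0.3,0,0,0,0.3,0,0,0,0.3,0,0,0]}}

```text
t: 8.35
tool_pos: [0.5612, -0.0753, 0.0234]
orientation: [2.312, 2.122, -0.007]
force: [-1.7, -19.8, 0.1]
opening: 0.0399
gripper_force: 10.0
```

```bash
python3 -c "
from h import *
go(5,-77.5,21,90)"
```

```text
t 8.35 jig [  0.9 -80.4  23.4] toolx ang in jig 89.95 F [ -1.7 -19.8   0.1]
shift cm [0.29 0.41 0.24] roll -0.04840955026958227
```

{"op": "play_rows", "data": {"targets": [-1,0,0,0,-2.5,0,0,0,-4,0,-3,0,-5,0,-7,0,-5,0,-11,0,-5,0,-15,0,-5,0,-19,0,-5,0,-23,0], "grip": 0}}

```text
t: 9.02
tool_pos: [0.5567, -0.1206, 0.2549]
orientation: [-2.313, -2.124, -0.0]
force: [0.9, -0.9, 0.2]
opening: 0.0004
gripper_force: 0.0
```

```bash
python3 - <<'E'
from h import *
go(5,100,260,90)
c=cam('scene');im=c['image']
cv2.imwrite('pics/c5.png',cv2.resize(im[160:290,240:400],None,fx=4.6,fy=4.6,interpolation=cv2.INTER_CUBIC)[:,:,::-1])
for p in [(60,30,28),(-40,30,28),(-40,-70,28),(60,-70,28)]:
    u,v=proj(c,jw(*p)); print(p,((u-240)*4.6,(v-160)*4.6))
E
```

```text
t 9.02 jig [   0.3 -125.9  254.9] toolx ang in jig 90.0 F [ 0.9 -0.9  0.2]
shift cm [22.59  0.47 -0.49] roll -0.004005472639420304
(60, 30, 28) (np.float64(472.8752164520342), np.float64(379.23316600789974))
(-40, 30, 28) (np.float64(404.7445500013943), np.float64(236.39979792007054))
(-40, -70, 28) (np.float64(245.20625887842772), np.float64(293.79312847064745))
(60, -70, 28) (np.float64(307.9148590995484), np.float64(441.26436378484465))
```

View pics/c5.png

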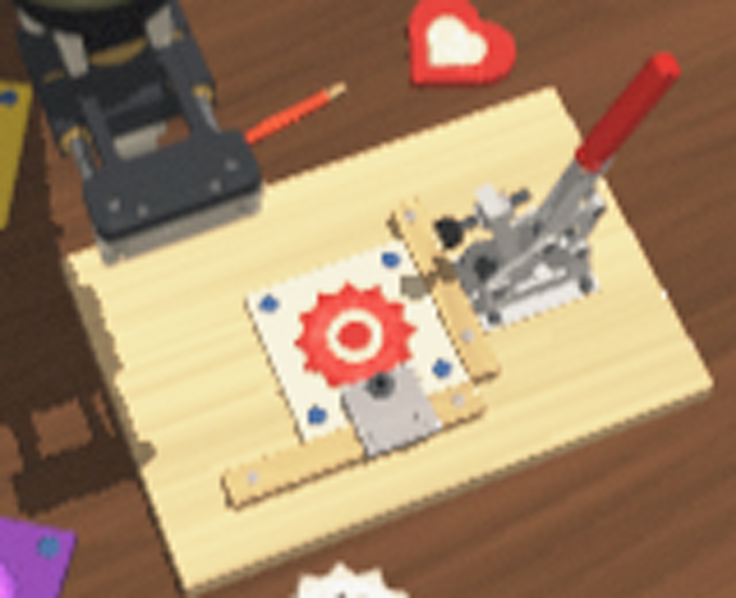

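The tile is flush against both fences, and its free corner at (247,300) matches the prediction. Next is the handle: I'll go to jig (5,110,260), then descend on its tile side.

{"op": "play_rows", "data": {"targets": [3.5,0.4,0,0,7,0.4,0,0,10.5,0.4,0,0,14,0.4,0,0,17.5,0.4,0,0,21,0.4,0,0,23,0.4,0,0,23,0.4,0,0]}}

```text
t: 9.73
tool_pos: [0.5802, 0.1124, 0.2525]
orientation: [-2.307, -2.129, -0.001]
force: [-0.0, 0.3, -0.2]
opening: 0.0004
gripper_force: 0.0
```

```bash
python3 -c "
from h import *
go(5,115,183,90)"
```

```text
t 9.73 jig [  4.  108.2 252.5] toolx ang in jig 90.25 F [-0.   0.3 -0.2]
shift cm [0.66 0.12 6.95] roll 0.2546931567939481
```

{"op": "play_rows", "data": {"targets": [0,0.1,2.5,0,0,0.1,5,0,0,0.1,7,0,0,0.1,7,0,0.6,0.1,7,0,1.2,0.1,7,0,1.8,0.1,7,0,1.8,0.1,7,0]}}

```text
t: 10.4
tool_pos: [0.5844, 0.1272, 0.1854]
orientation: [2.312, 2.125, 0.004]
force: [0.3, 0.5, 0.6]
opening: 0.0004
gripper_force: 0.0
```

```bash
python3 -c "
from h import *
go(5,134.5,183,90)"
```

```text
t 10.4 jig [  6.9 123.3 185.4] toolx ang in jig 90.05 F [0.3 0.5 0.6]
shift cm [ 1.12 -0.19  0.24] roll 0.04823746344519009
```

{"op": "play_rows", "data": {"targets": [0.5,-0.1,0.1,0,1,-0.1,0.2,0,1.4,-0.1,0.4,0,1.8,-0.1,0.5,0,2.2,-0.1,0.7,0,2.6,-0.1,0.8,0,2.9,-0.1,1,0,2.9,-0.1,1,0]}}

```text
t: 11.07
tool_pos: [0.5851, 0.1539, 0.1733]
orientation: [2.312, 2.123, -0.002]
force: [1.5, -5.9, 3.4]
opening: 0.0005
gripper_force: 3.4
```

```bash
python3 - <<'E'
from h import *
go(5,162.7,160,90)
c=cam('scene');im=c['image']
cv2.imwrite('pics/c6.png',cv2.resize(im[110:250,290:450],None,fx=4,fy=4,interpolation=cv2.INTER_CUBIC)[:,:,::-1])
E
```

```text
t 11.07 jig [  5.3 149.9 173.3] toolx ang in jig 89.98 F [ 1.5 -5.9  3.4]
shift cm [ 1.28 -0.03  1.32] roll -0.02184103368610124
```

View pics/c6.png

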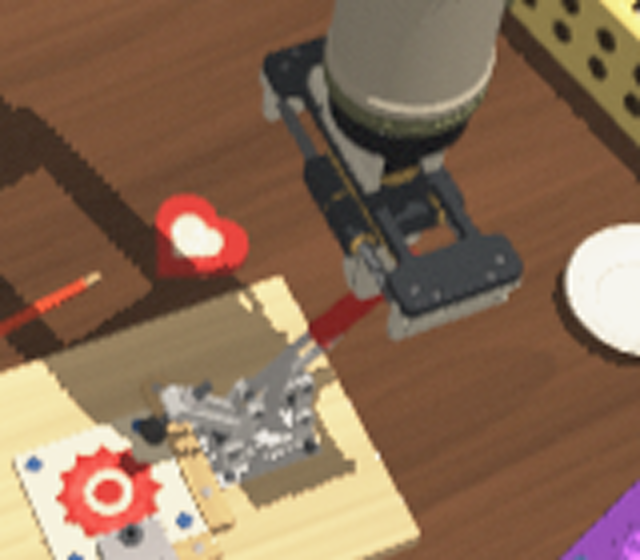

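The handle is turning and the clamp arm is swinging toward the tile, with the fingers on the red bar. I'll continue along the arc.

{"op": "play_rows", "data": {"targets": [0.4,0,0.3,0,0.7,0,0.7,0,1.0,0,1.0,0,1.3,0,1.4,0,1.5,0,1.9,0,1.6,0,2.4,0,1.6,0,2.4,0]}}

```text
t: 11.7
tool_pos: [0.5852, 0.1712, 0.1476]
orientation: [-2.312, -2.124, 0.002]
force: [0.1, -0.7, 0.5]
opening: -0.0002
gripper_force: 0.3
```

```bash
python3 - <<'E'
from h import *
go(5,168.7,131,90)
E
```

```text
t 11.7 jig [  4.  167.2 147.6] toolx ang in jig 90.01 F [ 0.1 -0.7  0.5]
shift cm [0.15 0.11 1.66] roll 0.012983118072170896
```

{"op": "play_rows", "data": {"targets": [0.1,0.1,0.4,0,0.2,0.1,0.8,0,0.2,0.1,1.2,0,0.2,0.1,1.7,0,0.2,0.1,2.2,0,0.2,0.1,2.2,0]}}

```text
t: 12.2
tool_pos: [0.5871, 0.1728, 0.1264]
orientation: [-2.313, -2.125, 0.0]
force: [1.4, 0.2, 3.5]
opening: 0.0005
gripper_force: 1.3
```

```bash
python3 - <<'E'
from h import *
go(5,166,95,90)
c=cam('scene');im=c['image']
cv2.imwrite('pics/c7.png',cv2.resize(im[110:250,290:450],None,fx=4,fy=4,interpolation=cv2.INTER_CUBIC)[:,:,::-1])
E
```

```text
t 12.2 jig [  5.7 169.  126.4] toolx ang in jig 90.01 F [1.4 0.2 3.5]
shift cm [-0.3  -0.07  3.14] roll 0.01037021680535588
```

View pics/c7.png

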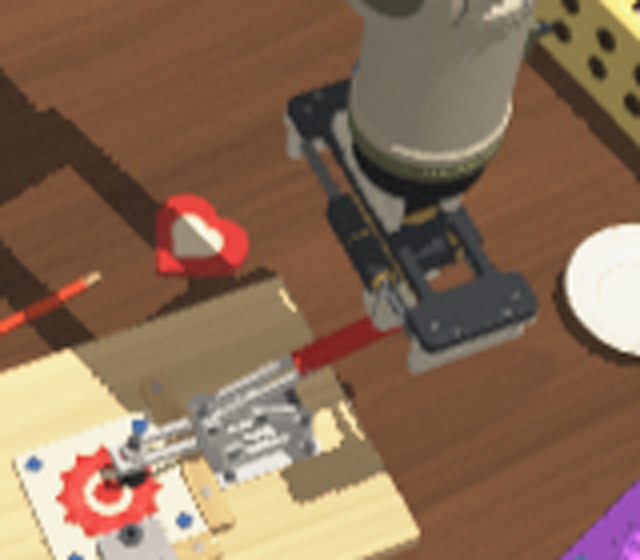

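The foot is almost on the tile and the handle is nearly level, with the fingers on its red end. I'll keep pressing down.

{"op": "play_rows", "data": {"targets": [0,0,0.5,0,-0.1,0,1,0,-0.1,0,1.5,0,-0.2,0,2,0,-0.3,0,2.5,0,-0.3,0,3,0,-0.3,0,3.2,0,-0.3,0,3.2,0]}}

```text
t: 12.92
tool_pos: [0.5863, 0.1693, 0.0941]
orientation: [-2.313, -2.124, 0.003]
force: [-0.4, -0.3, 0.3]
opening: 0.0005
gripper_force: 0.0
```

{"op": "play_rows", "data": {"targets": [0,0,0.2,0,0,0,0.3,0,0,0,0.3,0]}}

```text
t: 13.17
tool_pos: [0.587, 0.1696, 0.0923]
orientation: [-2.314, -2.125, 0.0]
force: [-0.0, 0.2, 0.2]
opening: 0.0006
gripper_force: 0.0
```

```bash
python3 - <<'E'
from h import *
go(5,166,95,90)
E
```

```text
t 13.17 jig [  5.9 165.8  92.3] toolx ang in jig 90.0 F [-0.   0.2  0.2]
shift cm [ 0.02 -0.09 -0.27] roll 0.00027390860358877944
```

{"op": "play_rows", "data": {"targets": [0,0,0.2,0,0,0,0.4,0,0,0,0.5,0,0,0,0.5,0]}}

```text
t: 13.5
tool_pos: [0.5877, 0.1703, 0.0896]
orientation: [2.313, 2.125, 0.003]
force: [-7.3, 0.1, 14.5]
opening: 0.0003
gripper_force: 7.2
```

{"op": "play_rows", "data": {"targets": [0,0,-2,0,0,0,-5,0,0,0,-9,0,-2,0,-13,0,-5,0,-15,0,-9,0,-15,0,-13,0,-15,0,-17,0,-15,0]}}

```text
t: 14.17
tool_pos: [0.5728, -0.0011, 0.2385]
orientation: [2.311, 2.125, 0.002]
force: [-0.3, -0.5, -0.3]
opening: -0.0001
gripper_force: 0.0
```

{"op": "play_rows", "data": {"targets": [-3.5,0,0,0,-7,0,0,0,-10.5,0,0,0,-14,0,0,0,-14,0,0,0]}}

```text
t: 14.58
tool_pos: [0.5599, -0.1452, 0.2374]
orientation: [2.317, 2.118, -0.003]
force: [0.4, -0.2, 0.3]
opening: 0.0002
gripper_force: 0.0
```

```bash
python3 - <<'E'
from h import *
where()
c=cam('scene');im=c['image']
cv2.imwrite('pics/c8.png',cv2.resize(im[150:290,240:410],None,fx=4.2,fy=4.2,interpolation=cv2.INTER_CUBIC)[:,:,::-1])
for p in [(5,198,84),(60,30,28),(-40,30,28),(-40,-70,28)]:
    u,v=proj(c,jw(*p)); print(p,((u-240)*4.2,(v-150)*4.2))
E
```

```text
t 14.58 jig [   5.5 -150.1  237.4] toolx ang in jig 89.72 F [ 0.4 -0.2  0.3]
(5, 198, 84) (np.float64(646.2573806030673), np.float64(182.6642931487468))
(60, 30, 28) (np.float64(431.7556324127269), np.float64(388.2563689637346))
(-40, 30, 28) (np.float64(369.54937174040356), np.float64(257.8432937531079))
(-40, -70, 28) (np.float64(223.8839754976949), np.float64(310.2458999079825))
```

View pics/c8.png

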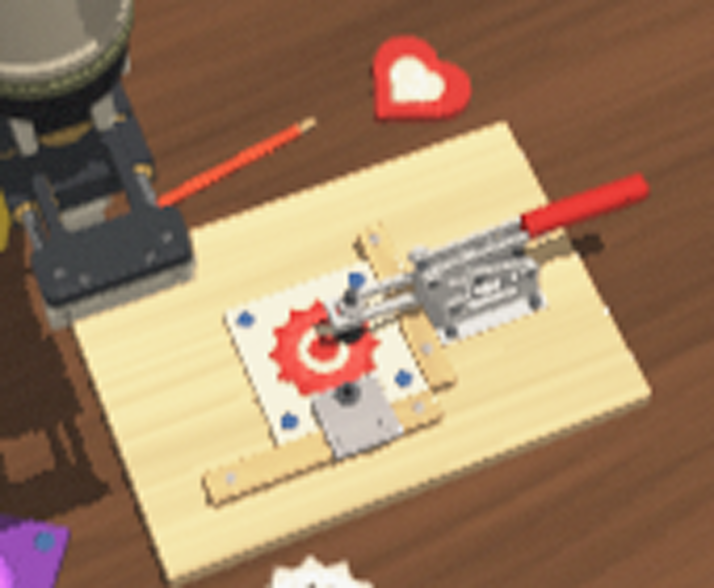

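The handle is level with its end at (643,186), against a predicted locked position of (646,183). The foot is on the tile, the tile is still home, and the arm is clear, so I'm handing in.

```bash
python3 -c "
from h import *
print(workorder.close_job())"
```

```text
the job is handed in; nothing more can be done
None
```

I slid the tile home against both fences and locked the clamp with its foot on the tile; the arm was clear when I handed the job in. The last pictures and force readings support this, but the hand-in returned no verdict.

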